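# Refit the hearing-level dial on the audiometer

### The job

The left dial knob of the desk audiometer was taken off for cleaning and lies on the desk. Fit it back on its bare D-shaped spindle: feel gently for the position in which the flat of the bore meets the flat of the spindle, and press the knob fully home until it snaps, without forcing it. Then turn the dial down so that its white pointer is at the green dot, the lowest setting, let go, and leave the other dial and the things on the desk as they are.

Things in the scene. Friction and masses are not known exactly. Their poses are not given: they have to be found in the camera images.
- console: desk audiometer, fixed: ivory case 220 (its x) by 280 (its y) by 60 mm high, rear hood 58 mm deep, 85 mm high along its +x edge. Origin: centre of its underside; +x from its front edge (robot side) to the hood, +y to the left, z up. On the flat deck (z 60 mm): bare spindle at x -20, y +75 mm; fitted dial at x -20, y -75 mm. More than 40 N between knob and console damages it
- spindle_tip (a point): centre of the top face of the bare spindle, a steel D-shaft 14 mm in diameter, 86 mm above the desk. Its black flat lies 3 mm off the axis over the whole length. Axes: the console's, NOT the spindle's, whose angle is not measured: the flat faces somewhere 0.45 to 1.85 rad counter-clockwise (from above) from the console's +x, that is 0.4 to 1.8 rad clockwise of the lowest setting
- spindle_seat (a point): on the spindle's axis, 22 mm below its tip: centre of the top face (64 mm above the desk) of a 26 mm wide steel nut, on which the knob's underside rests when home. The spindle turns with 0.1 N m of friction, stays where left and does not turn along under a light press on its tip; end stop 0.15 rad counter-clockwise beyond the lowest setting. Axes: the console's
- lowest_mark (a point): where knob_pointer is to be at the lowest setting: 26 mm from the bare spindle's axis, level with the pointer of a knob that is home, in the direction of that dial's green dot (2.25 rad counter-clockwise from the console's +x; the dot itself is 44 mm from the axis). Axes: the console's
- knob_center (a point): centre of the loose dial knob, 17.5 mm above its underside. Black, about 70 g, 35 mm high, upright: skirt 54 mm wide and 4 mm high, round grip 40 mm wide above it (hold it by the top 11 mm). +x is the direction of the white pointer line on top, and of the flat of its D-bore: it fits only with the pointer in the direction that the spindle's flat faces, within about 0.15 rad
- knob_bore (a point): centre of the knob's underside, mouth of the bore. Inside: counterbore 21 mm wide, 5.2 mm deep; cone to 15.2 mm wide at 7.7 mm; round pilot to 9.2 mm; then D section (clearance 0.6 mm, 0.8 mm at the flat), 24 mm deep in all. At a wrong angle, or over 1 mm off-centre, the spindle's tip stops 9 mm deep (13 mm above home). Else the knob drops 5 mm, meets a spring ball 8 mm above home, snaps over it at 4 to 12 N, is held
- knob_pointer (a point): end of the white pointer on the knob's skirt: 26 mm from the knob's axis along its +x, 4 mm above its underside. Axes: the knob's
- other_pointer (a point): end of the white pointer on the skirt of the dial that is already fitted (same knob); this dial turns easily and is to stay as it is
- pill_bottle_center (a point): centre of an upright amber pill jar, 48 mm wide and 75 mm high, white cap
- otoscope_center (a point): lying otoscope, black handle 28 mm thick along its own x, about 160 mm long; the point is half-way up, 14 mm above the desk
- cup_center (a point): centre of an upright white cup, 76 mm wide at the rim, 70 mm high
Things that resemble listed ones, but are neither listed nor needed, are in the scene too. Of the things shaped like the part that bears knob_center, the black one is meant.

How it is judged:
On the way:
1. the knob is on the spindle, fully home and snapped (horizontal distance between knob_center and spindle_tip below 0.003 m and z of knob_center in the frame of console below 0.0835 m and angle between knob_center's own z axis and vertical below 0.1 rad), for 0.2 s.
At the end, for the whole second after the job is handed in: the knob is home on the left spindle (its centre within 3 mm of the spindle's axis and no more than 2 mm above its fully seated height of 81.5 mm, tilt under 0.1 rad), the end of its pointer is within 4.5 mm (about 10 degrees) of the lowest mark, and it is at rest (all of step 1 and horizontal distance between knob_pointer and lowest_mark below 0.0045 m and linear speed of knob below 0.01 m/s); the robot touches nothing.
It fails at once if the knob is forced against the spindle or the console with more than 40 N (contact force between knob and console above 40 N).
It fails at once if the other dial is turned (distance of other_pointer from where it was at the start of the episode above 0.004 m).
It fails at once if the pill jar, the otoscope or the cup is disturbed (distance of any of pill_bottle_center, otoscope_center, cup_center from where it was at the start of the episode above 0.015 m).
It also fails if it takes over 72 s, if anything falls off the work surface, if the arm or the gripper's body presses on something with over 40 N, if the wrist force passes 120 N, or if a joint passes its speed limit or range.

### The arm

A 6-joint arm with a two-finger parallel gripper is mounted at the origin on the work surface. World frame = base frame: x ahead of the robot, y to its left, z up, the work surface at z = 0. Lengths are in m, angles in rad, forces in N, time in s.
With the tool pointing down it reaches from about 0.25 to 0.775 m from the base axis. Payload 4 kg.
Tool frame: the origin (TCP) lies on the centre line of the jaws, within the pads' length; the fingertips stand 8 mm ahead of it and the grasp point (between the pads) lies 11 mm behind it; x points along the fingers, y is the direction in which the jaws open and shut, and the axes are right-handed (so a half turn about x gives the same grasp; the last joint's range is limited). The gripper opens to 85 mm and grips with 20 to 120 N. Pads are 22 mm wide; open, the fingers measure 114 mm over their backs; the gripper's body (76 mm by 85 mm) begins 54 mm behind the grasp point. The pads swing forward as they close: fully open they stand 13 mm farther back than shut.
Start: joints at [1.223, 0.087, 1.371, -0, 1.684, -0.103], TCP at [0.133, 0.534, 0.239] pointing down, gripper open.
Joint ranges: [-3.1, 3.1], [-0.76, 2.03], [0.27, 2.55], [-1.08, 4.22], [0.17, 2.65], [-2.57, 2.57]. Speed limits (rad/s): [2.79, 2.79, 3.14, 3.14, 3.14, 3.14].

### API

Orientations are given as a unit quaternion [x, y, z, w].
In Python, from plant import r gives the robot as it stands.
- The arm moves only by the tool move_arm, never from a script. Its argument "rows" is a list of rows, each a list of 3 entries, a list of its own where there are three numbers: the turn, a rotation vector about the tool's x, y, z in degrees, then the shift along the tool's x, y, z in cm, then the finger opening in cm, from 0 to 8.54. In form: [[[wx, wy, wz], [x, y, z], fingers], ...]. A call has 1 to 20 rows; each row shifts and turns the commanded pose from where the row before left it, along the tool's axes as they then stand; what a row does not reach is not made up. A row lasts 1/8 s, in which the tool goes at most 62.5 mm and 10.7 degrees, less where a joint would pass 70% of its speed; a pose out of reach is approached as far as the arm can. A call with a gripper value outside its range is refused whole. The fingers move at their own pace and stop on an object; "newtons" is the grip in N (left out, the last holds). Time passes only in rows, so rows that do not move let the fingers close. It gives the time, the measured TCP pose, the force and the opening at its end, in the units of the state.
- r.get_obs(): the state, without advancing time (a new reading comes with each control period).
- r.capture(name): name is "scene" or "top" or "wrist"; returns the picture (480x640x3 uint8, red, green, blue); there is no depth.
- r.camera_info(name): a dict with "fov_y" (degrees; the focal length in pixels is half the picture's height over the tangent of half this angle, whatever the lens; pixels are square), "cx", "cy" (the principal point, pixels), "origin" and "attitude" of the camera in the world. Camera axes: x right, y down, z forward; pixel columns grow to the right and rows downward; lengths in m; the calibration is good to about 2 mm. A picture is of the moment at which its call begins: read the wrist's pose just before it. camera_info takes no time and is no camera call; for the wrist camera it gives the pose at the moment of the call.
- r.finish_job(): hands the job in, once; it reports no verdict.
The state is a dict: "time_s": time; "qpos": joint angles; "joint_vel": joint speeds; "effort": joint torques, N m; "position": TCP position; "orientation": TCP orientation; "force": force on the tool from outside, world axes, zero at the start; "torque": the same for the moment, N m; "finger_gap": opening from 0.0 (shut) to 1.0 (fully open).
Only numpy, scipy, OpenCV 4.12 (cv2) and the standard library are available. Lean on these libraries where they do the work, as an engineer would, in place of code of your own. Each camera call takes 0.05 s, during which the arm holds its last target.

## Working session

There is one attempt and no reset: what is moved stays moved. The work goes in short steps, Python scripts to look and compute and a tool call to move; the robot and the scene stay as the last step left them, time stands still between calls to the robot, and variables do not carry over. Pictures are saved under pics/ and viewed, and the job is handed in when it is done.

Besides the shell and the picture viewer there is one more tool, called after "Request:" in YAML: its name, and indented under it one key for each argument. move_arm: Moves the arm, as the interface text tells. Its arguments: {"type":"object","properties":{"rows":{"type":"array"},"newtons":{"type":"number"}},"required":["rows"]}

```bash
ls; mkdir -p pics; python3 - <<'E'
from plant import r
import cv2
o=r.get_obs(); print(o)
for n in ["scene","top","wrist"]:
    print(n,r.camera_info(n))
    cv2.imwrite(f"pics/{n}0.png",cv2.cvtColor(r.capture(n),cv2.COLOR_RGB2BGR))
E
```

```text
pics
{'time_s': 0.0, 'qpos': array([ 1.22290138e+00,  8.79655248e-02,  1.37228936e+00, -7.36458323e-06,
        1.68361062e+00, -1.03095963e-01]), 'joint_vel': array([ 5.88818712e-05,  3.85000947e-06, -2.38967652e-05,  6.54554416e-04,
       -3.26324072e-04, -7.29167745e-05]), 'effort': array([ 7.29509666e-04, -3.51880288e+01, -3.13269639e+01, -2.88866744e-06,
        1.08376410e-02, -4.23072265e-06]), 'position': array([0.13313412, 0.53313466, 0.23811556]), 'orientation': array([ 0.08554998,  0.70199324, -0.08711761,  0.70163895]), 'force': array([-0.34354335,  0.00460038,  0.42513541]), 'torque': array([ 1.35739786e-02, -6.67054841e-05, -2.08848961e-02]), 'finger_gap': 1.0019814994414864}
scene {'fov_y': 48.57632414859929, 'cx': 326.66690211621614, 'cy': 247.50392497435197, 'origin': array([ 1.20867077, -0.11421732,  1.01418541]), 'attitude': array([ 0.72121888,  0.62502646, -0.18885143, -0.23134475])}
top {'fov_y': 47.95920690417465, 'cx': 318.4517111194775, 'cy': 244.276539963088, 'origin': array([ 0.34240757, -0.02995798,  1.09269216]), 'attitude': array([ 0.7088232 , -0.69543848,  0.08253741, -0.08439533])}
wrist {'fov_y': 70.35868639895133, 'cx': 313.2807350913511, 'cy': 236.102644371514, 'origin': array([0.06558649, 0.5525203 , 0.37362348]), 'attitude': array([0.78028042, 0.60955558, 0.08539705, 0.11095858])}
```

View pics/top0.png

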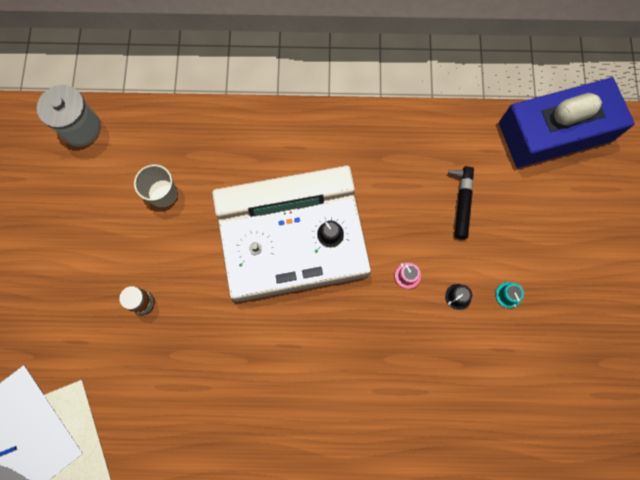

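View pics/scene0.png

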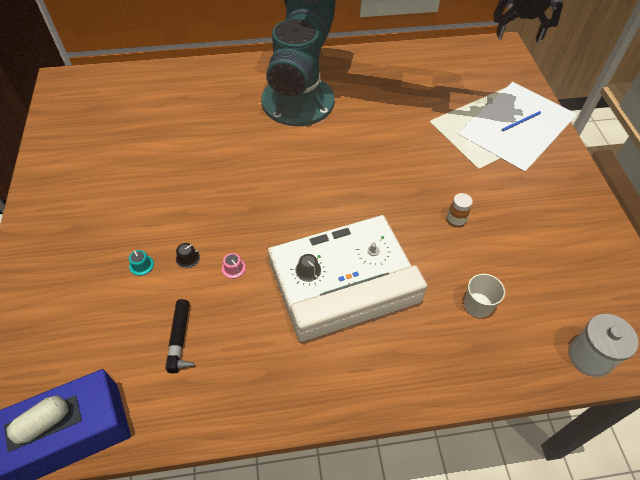

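View pics/wrist0.png

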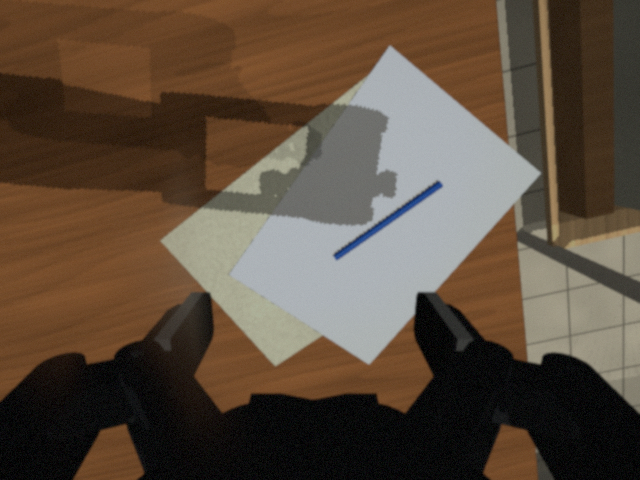

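```bash
cat > h.py <<'E'
import numpy as np, cv2
from scipy.spatial.transform import Rotation as R
from plant import r
def ray(ci,u,v):
    f=240/np.tan(np.radians(ci['fov_y'])/2)
    d=np.array([(u-ci['cx'])/f,(v-ci['cy'])/f,1.])
    return ci['origin'],R.from_quat(ci['attitude']).apply(d)
def onz(ci,u,v,z):
    o,d=ray(ci,u,v); return o+d*(z-o[2])/d[2]
def proj(ci,p):
    f=240/np.tan(np.radians(ci['fov_y'])/2)
    q=R.from_quat(ci['attitude']).inv().apply(np.asarray(p)-ci['origin'])
    return np.array([ci['cx']+f*q[0]/q[2],ci['cy']+f*q[1]/q[2]])
def tri(a,b):
    A=np.zeros((3,3));B=np.zeros(3)
    for ci,u,v in (a,b):
        o,d=ray(ci,u,v);d=d/np.linalg.norm(d);M=np.eye(3)-np.outer(d,d);A+=M;B+=M@o
    return np.linalg.solve(A,B)
def snap(n,fn):
    o=r.get_obs();ci=r.camera_info(n);im=cv2.cvtColor(r.capture(n),cv2.COLOR_RGB2BGR)
    cv2.imwrite(fn,im);np.save(fn[:-4]+'.npy',ci,allow_pickle=True);return o,ci,im
def go(p,Rt):
    """row-frame shift/turn from the commanded (measured) pose"""
    o=r.get_obs();R0=R.from_quat(o['orientation'])
    return R0.inv().apply(np.asarray(p)-o['position'])*100, (R0.inv()*Rt).as_rotvec(degrees=True)
E
python3 - <<'E'
from h import *
ct=r.camera_info('top');cs=r.camera_info('scene')
print('spindle',onz(ct,255,247,.086),onz(cs,374,244,.086),tri((ct,255,247),(cs,374,244)))
print('knob top',onz(ct,459,293,.035),onz(cs,187,248,.035))
print('fitted',onz(ct,330,232,.099),onz(cs,308,262,.099))
for p in [(218,228),(357,195),(369,270),(232,298)]:print(onz(ct,*p,.06))
print('home tip',r.get_obs()['position'])
im=cv2.imread('pics/top0.png')
a=cv2.resize(im[150:310,200:380],None,fx=4,fy=4,interpolation=cv2.INTER_CUBIC);cv2.imwrite('pics/tz.png',a[:600,:800])
b=cv2.resize(im[240:330,390:540],None,fx=5,fy=5,interpolation=cv2.INTER_CUBIC);cv2.imwrite('pics/tk.png',b)
E
```

```text
spindle [0.5774508  0.09656913 0.086     ] [0.57897159 0.09768432 0.086     ] [0.57790705 0.09739808 0.08443948]
knob top [ 0.5038198  -0.30387084  0.035     ] [ 0.49843607 -0.30635085  0.035     ]
fitted [ 0.60646861 -0.04654181  0.099     ] [ 0.61375345 -0.04881097  0.099     ]
[0.62081561 0.17501887 0.06      ]
[ 0.69490095 -0.10045026  0.06      ]
[ 0.54178011 -0.12416401  0.06      ]
[0.48200246 0.13935212 0.06      ]
home tip [0.13316999 0.53325809 0.2384038 ]
```

View pics/tz.png

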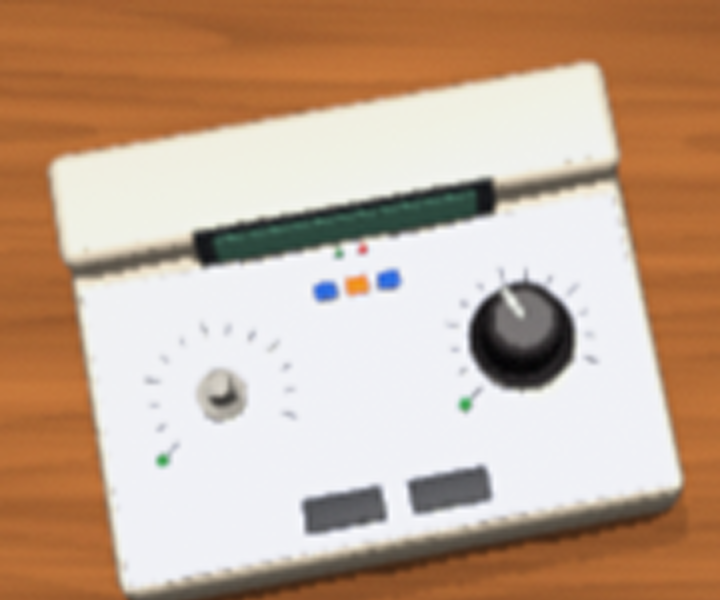

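View pics/tk.png

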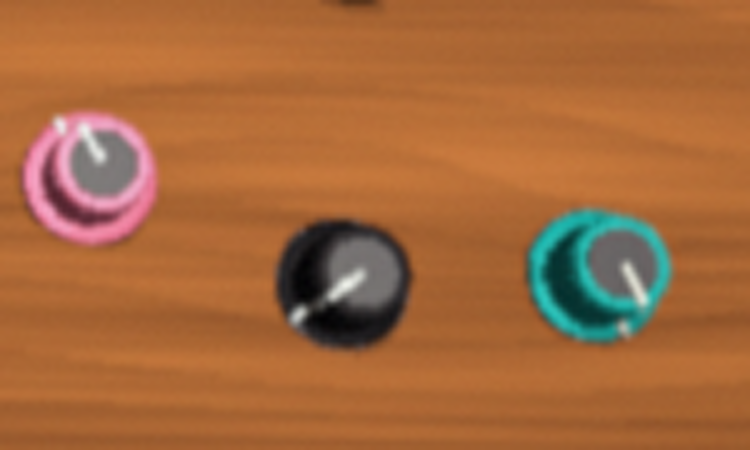

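```bash
python3 - <<'E'
from h import *
o=r.get_obs();R0=R.from_quat(o['orientation']);print(R0.as_matrix().round(3))
ci=r.camera_info('wrist');print(R0.inv().apply(ci['origin']-o['position']),(R0.inv()*R.from_quat(ci['attitude'])).as_matrix().round(3))
E
```

```text
[[-0.001  0.242  0.97 ]
 [-0.002  0.97  -0.242]
 [-1.    -0.002 -0.   ]]
[-0.13536387  0.00211098 -0.07025609] [[ 0.    -0.277  0.961]
 [ 1.     0.    -0.   ]
 [-0.     0.961  0.277]]
```

Request:
move_arm:
  rows:
    - [[0, 0, 0], [0.3, -2.6, 4.5], 8.5]
    - [[0, 0, 0], [0.3, -2.6, 4.5], 8.5]
    - [[0, 0, 0], [0.3, -2.6, 4.5], 8.5]
    - [[0, 0, 0], [0.3, -2.6, 4.5], 8.5]
    - [[0, 0, 0], [0.3, -2.6, 4.5], 8.5]
    - [[0, 0, 0], [0.3, -2.6, 4.5], 8.5]
    - [[0, 0, 0], [0.3, -2.6, 4.5], 8.5]
    - [[0, 0, 0], [0.3, -2.6, 4.5], 8.5]
    - [[0, 0, 0], [0.3, -2.6, 4.5], 8.5]
    - [[0, 0, 0], [0.3, -2.6, 4.5], 8.5]
    - [[0, 0, 0], [0.3, -2.6, 4.5], 8.5]
    - [[0, 0, 0], [0.3, -2.6, 4.5], 8.5]
    - [[9.5, 0, 0], [0, 0, 0], 8.5]
    - [[9.5, 0, 0], [0, 0, 0], 8.5]
    - [[9.5, 0, 0], [0, 0, 0], 8.5]
    - [[9.5, 0, 0], [0, 0, 0], 8.5]
    - [[9.5, 0, 0], [0, 0, 0], 8.5]
    - [[9.5, 0, 0], [0, 0, 0], 8.5]
    - [[9.5, 0, 0], [0, 0, 0], 8.5]
    - [[9.5, 0, 0], [0, 0, 0], 8.5]

```text
time_s: 2.65
position: [0.5814, 0.1, 0.2027]
orientation: [-0.501, -0.499, 0.502, -0.498]
force: [-0.2, -0.3, -0.1]
finger_gap: 0.996
```

```bash
python3 - <<'E'
from h import *
o,ci,im=snap('wrist','pics/w1.png')
print(o['time_s'],o['position'],R.from_quat(o['orientation']).as_matrix().round(3),ci,proj(ci,[.578,.097,.086]))
E
```

```text
2.65 [0.58135007 0.10002187 0.20272392] [[-0.001  1.    -0.006]
 [-0.    -0.006 -1.   ]
 [-1.    -0.001  0.   ]] {'fov_y': 70.35868639895133, 'cx': 313.2807350913511, 'cy': 236.102644371514, 'origin': array([0.58272588, 0.17257366, 0.33810236]), 'attitude': array([ 0.99010458, -0.0027908 , -0.00119377,  0.14029865])} [308.25566241 239.44158882]
```

View pics/w1.png

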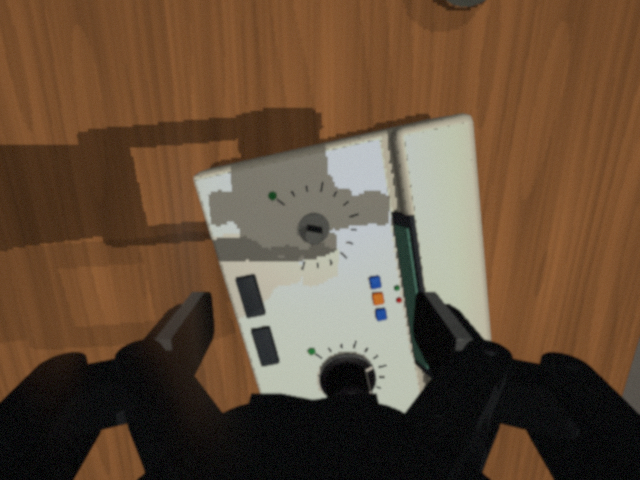

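```bash
python3 - <<'E'
import cv2,numpy as np
im=cv2.imread('pics/w1.png')
a=im[200:260,280:350]; a=cv2.resize(a,None,fx=10,fy=10,interpolation=cv2.INTER_CUBIC)
a=np.clip(a.astype(float)*1.8,0,255).astype(np.uint8);cv2.imwrite('pics/w1z.png',a)
E
```

```text
(no output)
```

View pics/w1z.png

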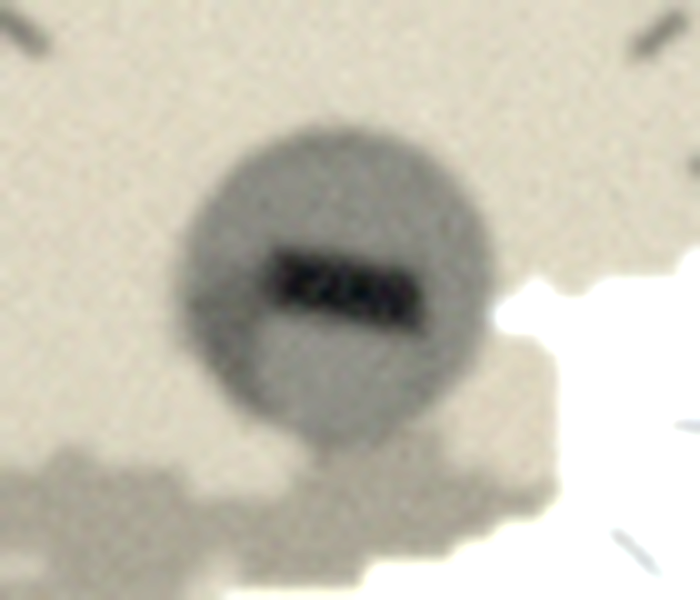

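```bash
python3 - <<'E'
from h import *
im=cv2.imread('pics/w1.png');ci=np.load('pics/w1.npy',allow_pickle=True).item()
g=cv2.cvtColor(im,cv2.COLOR_BGR2GRAY)
G=cv2.resize(g[200:260,280:350],None,fx=8,fy=8,interpolation=cv2.INTER_CUBIC)
px=lambda p:((np.array(p)+.5)/8-.5+[280,200])
m=(G<45).astype(np.uint8)
c=max(cv2.findContours(m,0,1)[0],key=cv2.contourArea);rect=cv2.minAreaRect(c);b=cv2.boxPoints(rect);P=np.array([px(x) for x in b]);print('black',P, rect)
for z in (.086,.064):
  W=np.array([onz(ci,*p,z) for p in P]);print(z,W)
# nut
m2=((G<95)).astype(np.uint8)
m2=cv2.morphologyEx(m2,cv2.MORPH_OPEN,np.ones((25,25)))
for c in cv2.findContours(m2,0,1)[0]:
  if cv2.contourArea(c)>2000:
    e=cv2.minEnclosingCircle(c);print('nut',px(e[0]),e[1]/8,onz(ci,*px(e[0]),.064), e[1]/8*(ci['origin'][2]-.064)/(240/np.tan(np.radians(ci['fov_y'])/2))*.96)
# green dots
hs=cv2.cvtColor(im,cv2.COLOR_BGR2HSV);gm=cv2.inRange(hs,(45,80,20),(85,255,255))
n,l,s,ce=cv2.connectedComponentsWithStats(gm)
for i in range(1,n):
  if s[i,4]>8:print('green',ce[i],s[i,4],onz(ci,*ce[i],.06))
E
```

```text
black [[305.42759705 229.86532974]
 [306.53278351 223.97098923]
 [322.26108551 226.92004395]
 [321.15589905 232.81438446]] ((274.2547302246094, 230.64149475097656), (128.01910400390625, 47.97644805908203), 10.619654655456543)
0.086 [[0.57590794 0.10467653 0.086     ]
 [0.57680829 0.10932834 0.086     ]
 [0.5888107  0.10693887 0.086     ]
 [0.58796816 0.10226385 0.086     ]]
0.064 [[0.57531297 0.09875141 0.064     ]
 [0.57629188 0.10380916 0.064     ]
 [0.5893417  0.10121117 0.064     ]
 [0.58842564 0.09612819 0.064     ]]
nut [288.5   252.625] 7.614246368408203 [0.56067721 0.07879666 0.064     ] 0.005884593662337099
nut [313.72466278 234.134655  ] 21.944759368896484 [0.58220937 0.09501522 0.064     ] 0.016959786386675252
green [272.02702703 195.48648649] 37 [0.54810568 0.12708675 0.06      ]
green [407.68813906 269.29550102] 978 [0.66419804 0.06148329 0.06      ]
green [396.5 287.5] 12 [0.65549265 0.04419849 0.06      ]
green [419.75657895 355.32236842] 152 [ 0.68180182 -0.02574121  0.06      ]
green [311.29166667 351.        ] 24 [ 0.57928013 -0.02053824  0.06      ]
```

Request:
move_arm:
  rows:
    - [[0, 0, 0], [0, -0.9, 4.5], 8.5]
    - [[0, 0, 0], [0, -0.9, 4.5], 8.5]
    - [[0, 0, 0], [0, -0.9, 4.5], 8.5]
    - [[0, 0, 0], [0, -0.9, 4.5], 8.5]
    - [[0, 0, 0], [0, -0.9, 4.5], 8.5]
    - [[0, 0, 0], [0.5, -0.9, 4.5], 8.5]
    - [[0, 0, 0], [1.2, -0.9, 4.5], 8.5]
    - [[0, 0, 0], [1.6, -0.9, 4.5], 8.5]
    - [[0, 0, 0], [1.5, -0.9, 4.5], 8.5]
    - [[0, 0, 0], [0, 0, 0], 8.5]
    - [[0, 0, 0], [0, 0, 0], 8.5]

```text
time_s: 4.08
position: [0.5004, -0.3045, 0.1551]
orientation: [0.5, 0.5, -0.5, 0.5]
force: [0.4, -0.2, -0.2]
finger_gap: 0.995
```

```bash
python3 - <<'E'
from h import *
o,ci,im=snap('wrist','pics/w2.png')
print(o['time_s'],o['position'],R.from_quat(o['orientation']).as_matrix().round(4))
a=cv2.resize(im[180:300,240:400],None,fx=5,fy=5,interpolation=cv2.INTER_CUBIC);cv2.imwrite('pics/w2z.png',np.clip(a*1.8,0,255).astype(np.uint8))
E
```

```text
4.075 [ 0.50041518 -0.30450256  0.15508119] [[-2.0e-04  1.0e+00  4.0e-04]
 [ 1.2e-03  4.0e-04 -1.0e+00]
 [-1.0e+00 -2.0e-04 -1.2e-03]]
```

View pics/w2.png

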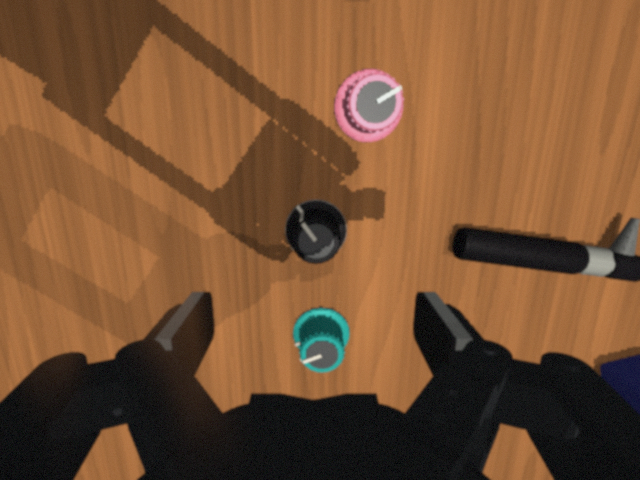

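View pics/w2z.png

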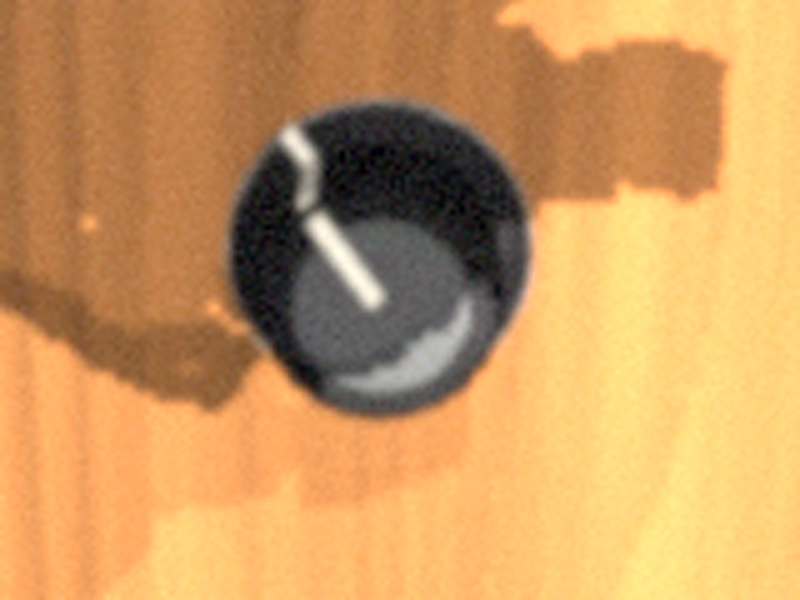

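```bash
python3 - <<'E'
from h import *
ci=np.load('pics/w2.npy',allow_pickle=True).item()
z=lambda u,v:(240+(u+.5)/5-.5,180+(v+.5)/5-.5)
c=onz(ci,*z(384,303),.035);s0=onz(ci,*z(374,300),.035);s1=onz(ci,*z(315,220),.035);e=onz(ci,*z(292,130),.004)
print('capc',c,'line',s0,s1,np.arctan2(*(s1-s0)[1::-1]))
print('skirt c',onz(ci,*z(380,251),.004),'L',onz(ci,*z(230,250),.004),'R',onz(ci,*z(531,250),.004),'T',onz(ci,*z(380,100),.004),'pend',e)
im=cv2.imread('pics/w2.png').astype(int)
# skirt edge fit: dark neutral
m=((im.max(2)<60)&(im.max(2)-im.min(2)<22)).astype(np.uint8);m[:190]=0;m[275:]=0;m[:,:270]=0;m[:,360:]=0
m=cv2.morphologyEx(m,cv2.MORPH_CLOSE,np.ones((5,5)))
k=max(cv2.findContours(m,0,1)[0],key=cv2.contourArea)[:,0]
W=np.array([onz(ci,*p,.004)[:2] for p in k if p[1]<235])
A=np.c_[2*W,np.ones(len(W))];x=np.linalg.lstsq(A,(W**2).sum(1),rcond=None)[0];print('fit',x[:2],np.sqrt(x[2]+x[0]**2+x[1]**2),len(W))
for cc in (c,np.r_[x[:2],0]):print(np.arctan2(e[1]-cc[1],e[0]-cc[0]),np.hypot(*(e-cc)[:2]))
ct=r.camera_info('top')
zz=lambda u,v:(390+(u+.5)/5-.5,240+(v+.5)/5-.5)
print('top skirt c',onz(ct,*zz(343,285),.003),'cap',onz(ct,*zz(369,271),.035))
yy=lambda u,v:(200+(u+.5)/4-.5,150+(v+.5)/4-.5)
print('dots top',onz(ct,*yy(163,460),.06),onz(ct,*yy(465,404),.06),'nut',onz(ct,*yy(222,396),.064))
E
```

```text
capc [ 0.50354642 -0.30907976  0.035     ] line [ 0.50197811 -0.30858995  0.035     ] [ 0.49283948 -0.295688    0.035     ] 2.1870802199682524
skirt c [ 0.50310213 -0.30895228  0.004     ] L [ 0.47696857 -0.30878885  0.004     ] R [ 0.52940598 -0.30875492  0.004     ] T [ 0.50303943 -0.28239253  0.004     ] pend [ 0.48802399 -0.28757301  0.004     ]
fit [ 0.50296574 -0.30913472] 0.02544531521711809 98
2.195968908925744 0.02652331498466007
2.1767928063314845 0.026232863700986774
top skirt c [ 0.50130854 -0.31022599  0.003     ] cap [ 0.50239485 -0.3124812   0.035     ]
dots top [0.54767137 0.12671988 0.06      ] [ 0.57848752 -0.02000008  0.06      ] nut [0.57932625 0.09893704 0.064     ]
```

Request:
move_arm:
  rows:
    - [[0, 0, 0], [2.5, 0.2, 0.3], 8.0]
    - [[0, 0, 0], [2.5, 0.1, 0.2], 8.0]
    - [[0, 0, 0], [2.5, 0, 0], 8.0]
    - [[0, 0, 0], [2.5, 0, 0], 8.0]
    - [[0, 0, 0], [1.7, 0, 0], 8.0]
    - [[0, 0, 0], [1.0, 0, 0], 8.0]
    - [[0, 0, 0], [0, 0, 0], 8.0]
    - [[0, 0, 0], [0, 0, 0], 8.0]
  newtons: 30

```text
time_s: 5.12
position: [0.5041, -0.3103, 0.0294]
orientation: [0.5, 0.499, -0.5, 0.501]
force: [0.3, -0.0, 0.4]
finger_gap: 0.942
```

```bash
python3 - <<'E'
from h import *
o,ci,im=snap('wrist','pics/w3.png')
print(o['position'],R.from_quat(o['orientation']).as_matrix().round(4),o['force'])
E
```

```text
[ 0.50413019 -0.31031026  0.02944391] [[ 1.7e-03  1.0e+00 -2.0e-04]
 [-1.2e-03 -2.0e-04 -1.0e+00]
 [-1.0e+00  1.7e-03  1.2e-03]] [ 0.27941278 -0.02287685  0.43526475]
```

View pics/w3.png

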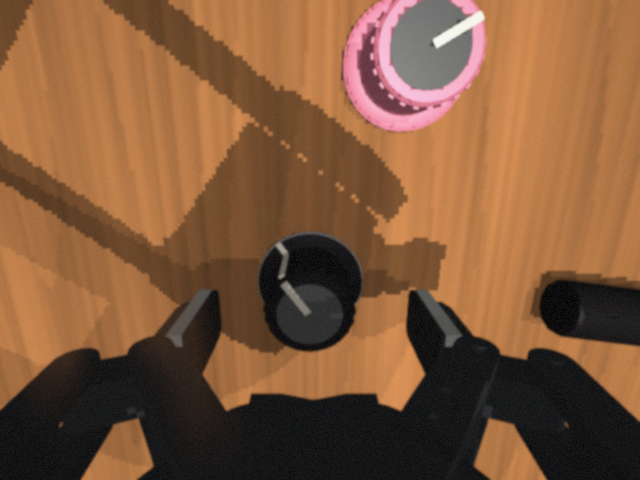

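Request:
move_arm:
  rows:
    - [[0, 0, 0], [0, 0, 0], 6.0]
    - [[0, 0, 0], [0, 0, 0], 5.0]
    - [[0, 0, 0], [0, 0, 0], 4.2]
    - [[0, 0, 0], [0, 0, 0], 3.5]
    - [[0, 0, 0], [0, 0, 0], 3.5]
    - [[0, 0, 0], [0, 0, 0], 3.5]
    - [[0, 0, 0], [0, 0, 0], 3.5]
    - [[0, 0, 0], [0, 0, 0], 3.5]
  newtons: 30

```text
time_s: 6.18
position: [0.5036, -0.3101, 0.0287]
orientation: [0.5, 0.5, -0.5, 0.5]
force: [-0.6, -0.3, 3.1]
finger_gap: 0.451
```

```bash
python3 - <<'E'
from h import *
o,ci,im=snap('wrist','pics/w4.png')
print(o['position'],R.from_quat(o['orientation']).as_matrix().round(4),o['force'],o['finger_gap'])
a=cv2.resize(im[220:380,200:420],None,fx=3.6,fy=3.6,interpolation=cv2.INTER_CUBIC);cv2.imwrite('pics/w4z.png',np.clip(a*1.8,0,255).astype(np.uint8))
E
```

```text
[ 0.50361374 -0.31011951  0.02865776] [[ 5.e-04  1.e+00 -4.e-04]
 [-5.e-04 -4.e-04 -1.e+00]
 [-1.e+00  5.e-04  5.e-04]] [-0.56284363 -0.30663629  3.14639336] 0.45087538612373906
```

View pics/w4z.png

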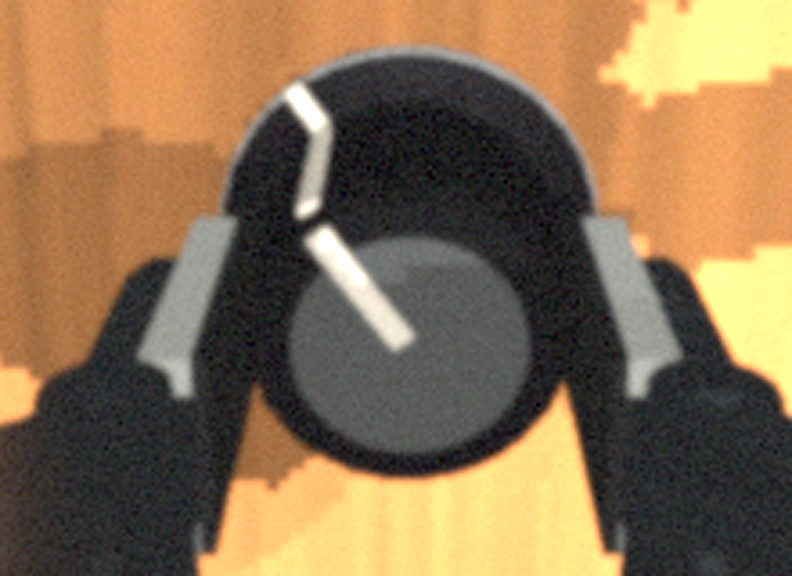

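```bash
python3 - <<'E'
from h import *
ci=np.load('pics/w4.npy',allow_pickle=True).item()
z=lambda u,v:(200+(u+.5)/3.6-.5,220+(v+.5)/3.6-.5)
for p in [(410,345),(289,345),(530,345),(410,236),(410,455)]:
  print(p,onz(ci,*z(*p),.035))
a=onz(ci,*z(400,342),.035);b=onz(ci,*z(313,232),.035);e=onz(ci,*z(295,92),.004);c=onz(ci,*z(410,345),.035)
print(np.arctan2(*(b-a)[1::-1]),np.arctan2(*(e-c)[1::-1]),np.hypot(*(e-c)[:2]))
print(c-r.get_obs()['position'])
E
```

```text
(410, 345) [ 0.50446068 -0.30986     0.035     ]
(289, 345) [ 0.49024078 -0.3098541   0.035     ]
(530, 345) [ 0.51856317 -0.30986585  0.035     ]
(410, 236) [ 0.50446336 -0.29594212  0.035     ]
(410, 455) [ 0.50445781 -0.32470765  0.035     ]
2.1856922340218174 2.2063553988453903 0.02648989657277719
[0.00084944 0.00026398 0.00633475]
```

Request:
move_arm:
  rows:
    - [[0, 0, 0], [-1.0, 0, 0], 3.5]
    - [[0, 0, 0], [-2.5, 0, 0], 3.5]
    - [[0, 0, 0], [-3.5, 0, 0], 3.5]
    - [[0, 0, 0], [-3.5, 0, 0], 3.5]
    - [[0, 0, 0], [-2.5, 0, 0], 3.5]
    - [[0, 0, 0], [0, 0.5, -2.0], 3.5]
    - [[0, 0, 0], [0, 0.8, -4.0], 3.5]
    - [[0, 0, 0], [0, 0.8, -4.0], 3.5]
    - [[0, 0, 0], [0, 0.8, -4.0], 3.5]
    - [[0, 0, 0], [0, 0.8, -4.0], 3.5]
    - [[0, 0, 0], [0, 0.8, -4.0], 3.5]
    - [[0, 0, 0], [0, 0.8, -4.0], 3.5]
    - [[0, 0, 0], [0, 0.8, -4.0], 3.5]
    - [[0, 0, 0], [0, 0.8, -4.0], 3.5]
    - [[0, 0, 0], [0, 0.8, -4.0], 3.5]
    - [[0, 0, 0], [0, 0.8, -3.0], 3.5]
    - [[0, 0, 0], [0, 0, 0], 3.5]
    - [[0, 0, 0], [0, 0, 0], 3.5]

```text
time_s: 8.48
position: [0.5874, 0.1004, 0.1567]
orientation: [-0.499, -0.501, 0.501, -0.499]
force: [-0.3, -0.3, -1.2]
finger_gap: 0.451
```

Request:
move_arm:
  rows:
    - [[9.4, 0, 0], [0, 0, 0], 3.5]
    - [[9.4, 0, 0], [0, 0, 0], 3.5]
    - [[9.4, 0, 0], [0, 0, 0], 3.5]
    - [[9.4, 0, 0], [0, 0, 0], 3.5]
    - [[9.2, 0, 0], [0, 0, 0], 3.5]
    - [[0, 0, 0], [0, 0, 0], 3.5]
    - [[0, 0, 0], [0, 0, 0], 3.5]
    - [[0, 0, 0], [0, 0, 0], 3.5]

```text
time_s: 9.48
position: [0.5885, 0.0998, 0.1582]
orientation: [-0.657, -0.26, 0.657, -0.26]
force: [-0.6, 0.1, -0.9]
finger_gap: 0.454
```

```bash
python3 - <<'E'
from h import *
o,ci,im=snap('wrist','pics/w5.png')
Rm=R.from_quat(o['orientation']);print(o['time_s'],o['position'],Rm.as_matrix().round(4),np.arctan2(*Rm.as_matrix()[1::-1,1]),o['force'],o['torque'],o['finger_gap'])
print(go([.5812,.0998,.124],Rm))
snap('top','pics/t5.png')
E
```

```text
9.475 [0.5884804  0.09977933 0.15821983] [[-2.000e-04  6.848e-01 -7.287e-01]
 [ 1.000e-04 -7.287e-01 -6.848e-01]
 [-1.000e+00 -2.000e-04  1.000e-04]] -0.8164806846537572 [-0.60238669  0.05067599 -0.92471531] [-0.06482102 -0.0020711   0.0538846 ] 0.45424685969446793
(array([ 3.42793974, -0.49687611,  0.53807421]), array([-0.00621552, -0.00400054, -0.00649313]))
```

View pics/w5.png

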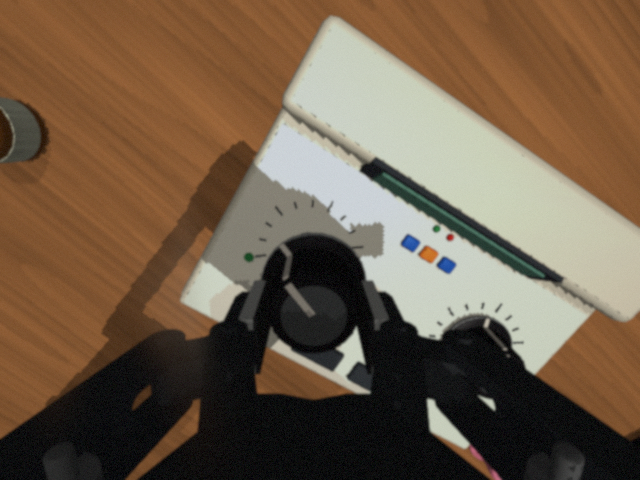

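```bash
python3 - <<'E'
from h import *
im=cv2.imread('pics/w5.png');ci=np.load('pics/w5.npy',allow_pickle=True).item()
hs=cv2.cvtColor(im,cv2.COLOR_BGR2HSV);gm=cv2.inRange(hs,(45,80,20),(85,255,255))
n,l,s,ce=cv2.connectedComponentsWithStats(gm)
for i in range(1,n):
  if s[i,4]>8:
    p=onz(ci,*ce[i],.06);print('green',ce[i],s[i,4],p,p[:2]-.044*np.array([np.cos(2.458),np.sin(2.458)]))
o=r.get_obs()
# knob cap: height TCP+.0063
a=im[220:380,200:420];a=cv2.resize(a,None,fx=3.6,fy=3.6,interpolation=cv2.INTER_CUBIC);cv2.imwrite('pics/w5z.png',np.clip(a*2.,0,255).astype(np.uint8))
E
```

```text
green [456.96209588 224.43924192] 1794 [0.66718153 0.03567504 0.06      ] [0.70129511 0.00788541]
green [436.375      228.45833333] 24 [0.65527348 0.04405017 0.06      ] [0.68938706 0.01626054]
green [248.42553191 256.95744681] 47 [0.54751947 0.1273687  0.06      ] [0.58163305 0.09957907]
```

View pics/w5z.png

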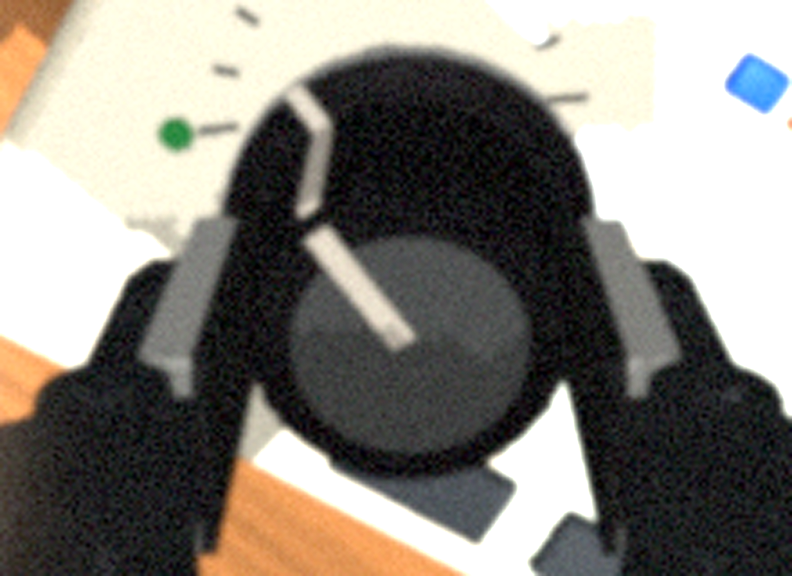

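Request:
move_arm:
  rows:
    - [[0, 0, 0], [0, -0.3, 0.3], 3.5]
    - [[0, 0, 0], [0, -0.25, 0.24], 3.5]
    - [[0, 0, 0], [1.0, 0, 0], 3.5]
    - [[0, 0, 0], [1.4, 0, 0], 3.5]
    - [[0, 0, 0], [1.0, 0, 0], 3.5]
    - [[0, 0, 0], [0, 0, 0], 3.5]
    - [[0, 0, 0], [0, 0, 0], 3.5]

```text
time_s: 10.45
position: [0.5811, 0.1003, 0.1244]
orientation: [0.658, 0.26, -0.657, 0.26]
force: [-0.3, -0.2, -1.7]
finger_gap: 0.447
```

```bash
python3 - <<'E'
from h import *
o,ci,im=snap('scene','pics/s6.png')
cv2.imwrite('pics/s6z.png',cv2.resize(im[180:300,300:450],None,fx=5,fy=5,interpolation=cv2.INTER_CUBIC))
print(o['position'],o['force'],o['torque'])
E
```

```text
[0.58107759 0.10033638 0.12437457] [-0.28038325 -0.17376033 -1.69507527] [-0.00762919 -0.05637115  0.04630879]
```

View pics/s6z.png

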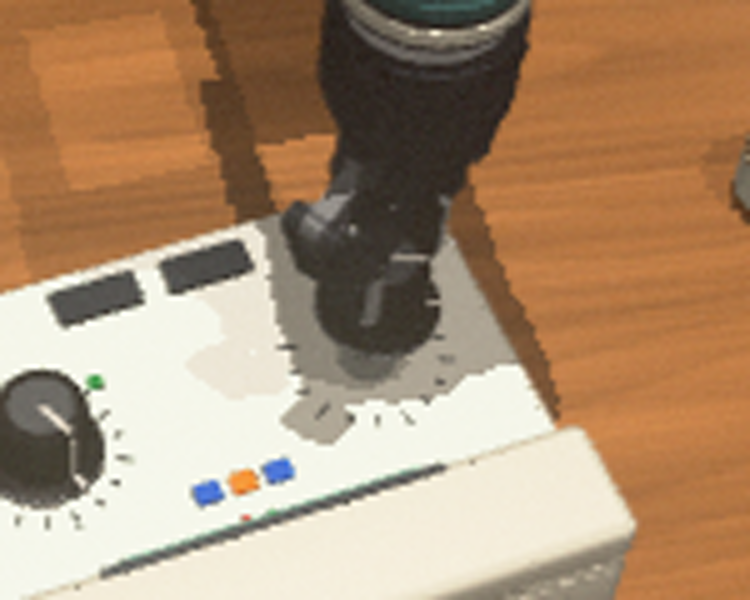

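Request:
move_arm:
  rows:
    - [[0, 0, 0], [0.5, 0, 0], 3.5]
    - [[0, 0, 0], [0.5, 0, 0], 3.5]
    - [[0, 0, 0], [0.4, 0, 0], 3.5]
    - [[0, 0, 0], [0.2, 0, 0], 3.5]
    - [[0, 0, 0], [0.1, 0, 0], 3.5]
    - [[0, 0, 0], [0, 0, 0], 3.5]

```text
time_s: 11.25
position: [0.581, 0.1003, 0.1074]
orientation: [0.658, 0.26, -0.657, 0.26]
force: [-0.7, 0.2, -0.1]
finger_gap: 0.451
```

Request:
move_arm:
  rows:
    - [[0, 0, 0], [0.1, 0, 0], 3.5]
    - [[0, 0, 0], [0.1, 0, 0], 3.5]
    - [[0, 0, 0], [0, 0, 0], 3.5]

```text
time_s: 11.62
position: [0.5815, 0.1, 0.1056]
orientation: [0.658, 0.26, -0.657, 0.261]
force: [1.8, -1.4, -0.0]
finger_gap: 0.45
```

Request:
move_arm:
  rows:
    - [[0, 0, 0], [0.05, 0.05, 0], 3.5]
    - [[0, 0, 0], [0.1, 0, 0], 3.5]
    - [[0, 0, 0], [0, 0, 0], 3.5]

```text
time_s: 12.0
position: [0.5814, 0.0998, 0.1037]
orientation: [0.658, 0.26, -0.657, 0.26]
force: [1.1, -1.2, -1.1]
finger_gap: 0.454
```

Request:
move_arm:
  rows:
    - [[0, 0, 0], [0.1, 0.04, 0], 3.5]
    - [[0, 0, 0], [0.1, 0, 0], 3.5]
    - [[0, 0, 0], [0, 0, 0], 3.5]

```text
time_s: 12.38
position: [0.5815, 0.0997, 0.1017]
orientation: [-0.657, -0.26, 0.658, -0.26]
force: [2.3, -0.7, -0.1]
finger_gap: 0.453
```

Tip is through into the D section; next the spring ball.

Request:
move_arm:
  rows:
    - [[0, 0, 0], [0.1, 0.03, -0.03], 3.5]
    - [[0, 0, 0], [0.1, 0, 0], 3.5]
    - [[0, 0, 0], [0.05, 0, 0], 3.5]
    - [[0, 0, 0], [0, 0, 0], 3.5]

```text
time_s: 12.88
position: [0.5821, 0.0998, 0.0998]
orientation: [0.658, 0.26, -0.657, 0.26]
force: [0.1, -1.2, 3.3]
finger_gap: 0.445
```

Request:
move_arm:
  rows:
    - [[0, 0, 0], [0.1, 0, 0], 3.5]
    - [[0, 0, 0], [0.1, 0, 0], 3.5]
    - [[0, 0, 0], [0, 0, 0], 3.5]

```text
time_s: 13.25
position: [0.5821, 0.0989, 0.0977]
orientation: [0.658, 0.259, -0.658, 0.261]
force: [0.2, -3.4, 3.6]
finger_gap: 0.452
```

Request:
move_arm:
  rows:
    - [[0, 0, 0], [0.1, 0.04, 0.03], 3.5]
    - [[0, 0, 0], [0.1, 0, 0], 3.5]
    - [[0, 0, 0], [0, 0, 0], 3.5]

```text
time_s: 13.62
position: [0.5817, 0.0988, 0.0942]
orientation: [-0.657, -0.26, 0.658, -0.26]
force: [0.9, -3.3, -1.0]
finger_gap: 0.455
```

```bash
python3 - <<'E'
from h import *
o,ci,im=snap('wrist','pics/w7.png')
print(o['position'],o['force'])
a=im[220:380,200:420];a=cv2.resize(a,None,fx=3.6,fy=3.6,interpolation=cv2.INTER_CUBIC);cv2.imwrite('pics/w7z.png',np.clip(a*2.,0,255).astype(np.uint8))
E
```

```text
[0.58170549 0.09879018 0.09416898] [ 0.93141446 -3.26871621 -1.00177282]
```

View pics/w7z.png

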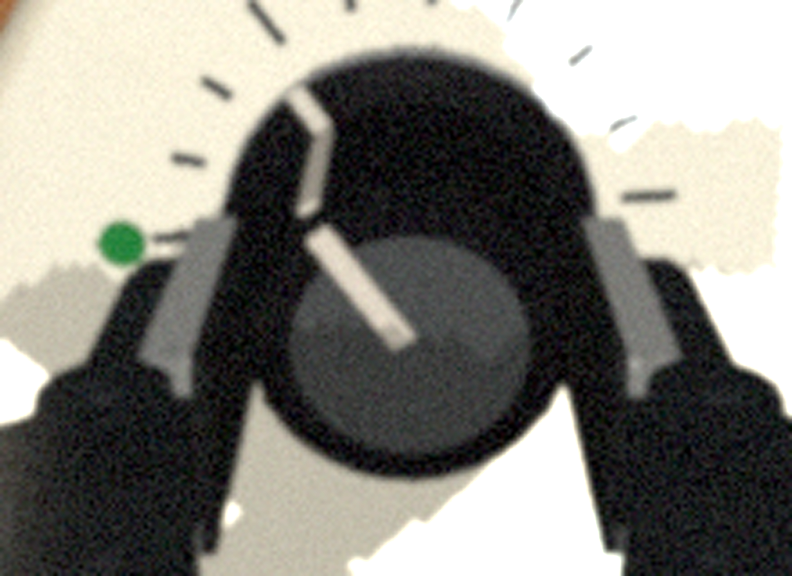

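Request:
move_arm:
  rows:
    - [[0, 0, 0], [0.1, 0.03, 0.02], 3.5]
    - [[0, 0, 0], [0.1, 0, 0], 3.5]
    - [[0, 0, 0], [0, 0, 0], 3.5]

```text
time_s: 14.05
position: [0.5816, 0.0994, 0.0928]
orientation: [-0.657, -0.261, 0.658, -0.26]
force: [0.7, -0.9, -1.4]
finger_gap: 0.451
```

Request:
move_arm:
  rows:
    - [[0, 0, 0], [0.1, 0, 0], 3.5]
    - [[0, 0, 0], [0.1, 0, 0], 3.5]
    - [[0, 0, 0], [0, 0, 0], 3.5]

```text
time_s: 14.42
position: [0.5818, 0.0994, 0.0926]
orientation: [0.658, 0.261, -0.657, 0.26]
force: [-2.5, -0.5, 5.4]
finger_gap: 0.454
```

Request:
move_arm:
  rows:
    - [[0, 0, 0], [-0.1, 0, 0], 3.5]
    - [[-5, 0, 0], [0, 0, 0], 3.5]
    - [[-6, 0, 0], [0, 0, 0], 3.5]
    - [[-6, 0, 0], [0, 0, 0], 3.5]
    - [[-6, 0, 0], [0, 0, 0], 3.5]
    - [[-6, 0, 0], [0, 0, 0], 3.5]
    - [[0, 0, 0], [0, 0, 0], 3.5]

```text
time_s: 15.3
position: [0.5812, 0.1, 0.0927]
orientation: [-0.572, -0.417, 0.572, -0.415]
force: [-4.4, 2.5, 5.2]
finger_gap: 0.448
```

Request:
move_arm:
  rows:
    - [[0, 0, 0], [-0.05, -0.05, 0], 3.5]
    - [[-6, 0, 0], [0, 0, 0], 3.5]
    - [[-6, 0, 0], [0, 0, 0], 3.5]
    - [[-6, 0, 0], [0, -0.03, 0], 3.5]
    - [[-6, 0, 0], [0, 0, 0], 3.5]
    - [[-6, 0, 0], [0, 0, 0], 3.5]
    - [[-3, 0, 0], [0, 0, 0], 3.5]
    - [[0, 0, 0], [0, 0, 0], 3.5]
    - [[0, 0, 0], [0, 0, 0], 3.5]

```text
time_s: 16.42
position: [0.5802, 0.0995, 0.0927]
orientation: [0.43, 0.562, -0.43, 0.561]
force: [-5.6, 1.9, 5.1]
finger_gap: 0.451
```

```bash
python3 - <<'E'
from h import *
o,ci,im=snap('wrist','pics/w8.png')
Rm=R.from_quat(o['orientation']).as_matrix();print(o['position'],np.arctan2(Rm[1,1],Rm[0,1]),o['force'],o['torque'])
a=im[220:380,200:420];a=cv2.resize(a,None,fx=3.6,fy=3.6,interpolation=cv2.INTER_CUBIC);cv2.imwrite('pics/w8z.png',np.clip(a*2.,0,255).astype(np.uint8))
E
```

```text
[0.58023452 0.09949756 0.09265505] 0.26374351170530175 [-5.58565858  1.93014592  5.06295148] [ 0.3108894   0.88048963 -0.06133059]
```

View pics/w8z.png

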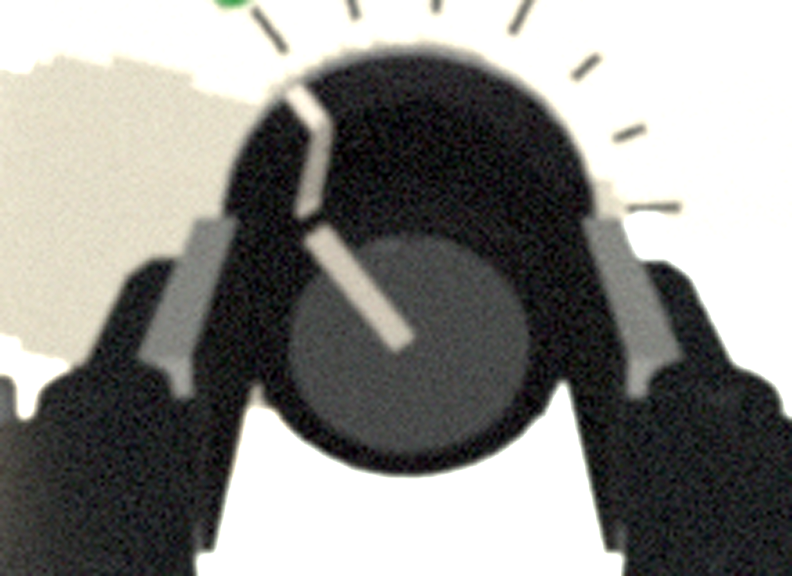

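Request:
move_arm:
  rows:
    - [[0, 0, 0], [-0.05, -0.08, 0], 3.5]
    - [[0, 0, 0], [0, 0, 0], 3.5]

```text
time_s: 16.73
position: [0.5802, 0.0994, 0.0927]
orientation: [0.43, 0.562, -0.43, 0.561]
force: [-2.2, 4.0, 0.0]
finger_gap: 0.451
```

Request:
move_arm:
  rows:
    - [[0, 0, 0], [0, -0.05, -0.06], 3.5]
    - [[0, 0, 0], [0, 0, 0], 4.3]
    - [[0, 0, 0], [0, 0, 0], 5.0]
    - [[0, 0, 0], [0, 0, 0], 6.0]
    - [[0, 0, 0], [0, 0, 0], 6.5]
    - [[0, 0, 0], [0, 0, 0], 6.5]
    - [[0, 0, 0], [-0.5, 0, 0], 6.5]
    - [[0, 0, 0], [-2, 0, 0], 6.5]
    - [[0, 0, 0], [-3, 0, 0], 6.5]
    - [[0, 0, 0], [-4, 0, 0], 6.5]
    - [[0, 0, 0], [-2, 0, 0], 6.5]
    - [[0, 0, 0], [0, 0, 0], 6.5]
    - [[0, 0, 0], [0, 0, 0], 6.5]

```text
time_s: 18.35
position: [0.5793, 0.0992, 0.2071]
orientation: [0.429, 0.562, -0.43, 0.561]
force: [-0.2, -0.2, -0.2]
finger_gap: 0.763
```

```bash
python3 - <<'E'
from h import *
o,ci,im=snap('wrist','pics/w9.png')
print(o['time_s'],o['position'],o['force'])
a=im[150:330,220:440];a=cv2.resize(a,None,fx=3.3,fy=3.3,interpolation=cv2.INTER_CUBIC);cv2.imwrite('pics/w9z.png',np.clip(a*1.5,0,255).astype(np.uint8))
hs=cv2.cvtColor(im,cv2.COLOR_BGR2HSV);gm=cv2.inRange(hs,(45,80,20),(85,255,255))
n,l,s,ce=cv2.connectedComponentsWithStats(gm)
for i in range(1,n):
  if s[i,4]>8:print(ce[i],s[i,4],onz(ci,*ce[i],.06))
o,ci,im=snap('top','pics/t9.png')
cv2.imwrite('pics/t9z.png',cv2.resize(im,None,fx=1.25,fy=1.25))
E
```

```text
18.35 [0.57931084 0.09922568 0.20709886] [-0.2385254  -0.19091469 -0.24796018]
[284.67647059 184.41176471] 34 [0.5481662 0.1272122 0.06     ]
[396.49784483 265.59913793] 464 [0.66087464 0.08355803 0.06      ]
[384.88043478 350.20186335] 644 [ 0.67840847 -0.0011192   0.06      ]
[377. 303.] 9 [0.65562252 0.04425896 0.06      ]
[279.36363636 343.31818182] 22 [ 0.57933167 -0.02034821  0.06      ]
```

View pics/w9z.png

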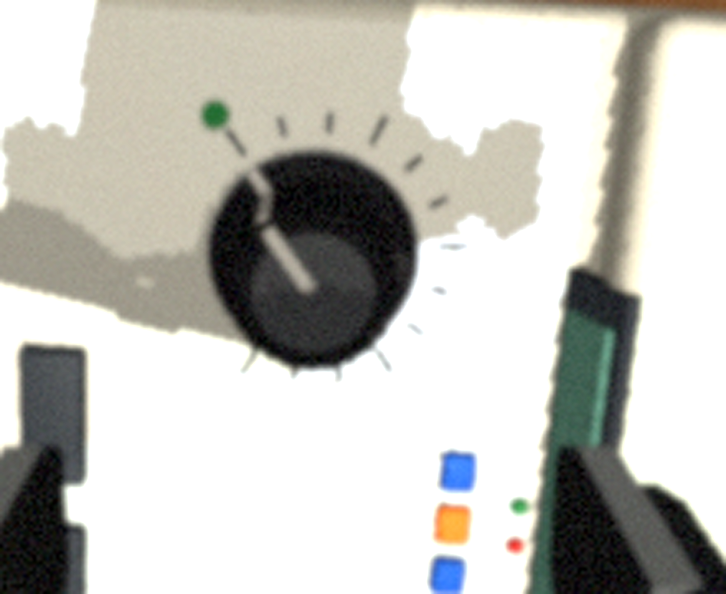

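View pics/w9.png

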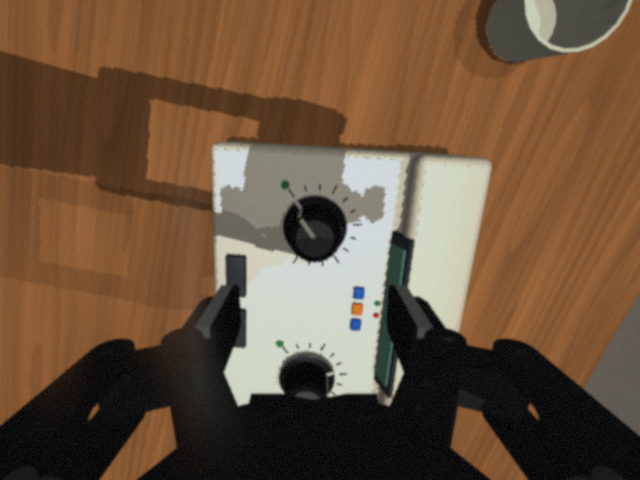

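```bash
python3 - <<'E'
from h import *
ci=np.load('pics/w9.npy',allow_pickle=True).item()
z=lambda u,v:(220+(u+.5)/3.3-.5,150+(v+.5)/3.3-.5)
e=onz(ci,*z(254,171),.068);c=onz(ci,*z(313,291),.099);a=onz(ci,*z(308,288),.099);b=onz(ci,*z(266,229),.099)
ax=np.array([.5481662,.1272122])-np.array([.57933167,-.02034821]);yaw=np.arctan2(-ax[0],ax[1]);d=yaw+2.25
axis=np.array([.5481662,.1272122])-.044*np.array([np.cos(d),np.sin(d)])
print('cap',c,'axis',axis,'low dir',d,'line',np.arctan2(*(b-a)[1::-1]),'end',np.arctan2(e[1]-axis[1],e[0]-axis[0]),'err mm',1e3*(e[:2]-axis-.026*np.array([np.cos(d),np.sin(d)])))
E
```

```text
cap [0.58103143 0.10028303 0.099     ] axis [0.58228383 0.09942755] low dir 2.4581458468465596 line 2.4353058062818453 end 2.431491251211269 err mm [-0.84765602  1.64254302]
```

View pics/t9z.png

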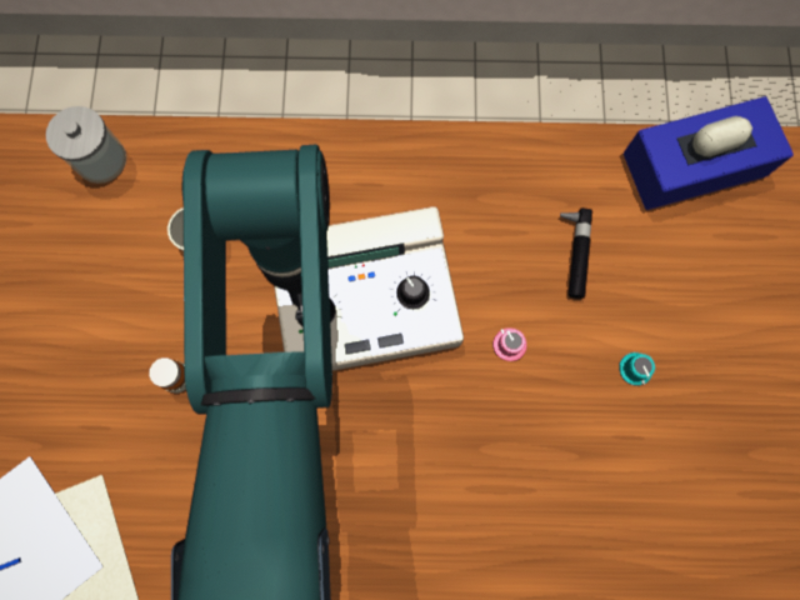

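```bash
python3 - <<'E'
from plant import r
print(r.finish_job())
E
```

```text
the job is handed in; nothing more can be done
None
```

The left knob is back on its spindle, pressed home and snapped. It is turned down to the green dot and released, and I handed the job in at about 18.4 s of the 72 s allowed.

**Fit:** I measured the spindle's flat at about 1.37 rad from world +x and turned the knob to match before lowering it. The knob entered the D section without a search. At the spring ball the force read about 3.6 N, then dropped to nothing with a sudden fall in height, which I took as the snap. It came to rest 0.1 mm from the home height worked out from the grasp, at 5.4 N of press. The highest force I read was about 7.8 N, against the 40 N limit.

**Last checks:**
- **Pointer:** it lies on the line to the green dot, about 0.025 rad short (0.7 mm). My estimate of its end is 1.8 mm from the lowest mark, mostly radial, against the 4.5 mm allowed.
- **Disagreement:** in the last wrist picture the knob's centre read about 1.5 mm from the spindle axis. I put that down to the 2 mm camera calibration, because height and force both agreed with a seated knob.
- **Other things:** the fitted dial, otoscope and pill jar look unmoved in the last top picture. The cup was mostly behind the arm there, but it stands upright in the last wrist picture. I judged these by eye and did not measure them.
- **Gripper:** it is clear of the knob, with the TCP at 0.207 m and no contact force.

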